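Load a filter glass under the sprung clips of an inspection stage

ROBOT

A 6-joint arm with a two-finger parallel gripper is mounted at the origin on the work surface; the furniture and walls round the work are solid. World frame = base frame: x ahead of the robot, y to its left, z up, the work surface at z = 0. Lengths are in m, angles in rad, forces in N, time in s.
With the tool pointing down it reaches from about 0.35 to 0.8 m from the base axis. Payload 7.3 kg.
Tool frame: the origin (TCP) lies at the very end of the fingers, on their centre line; the grasp point (between the pads) lies 19 mm behind it; z points along the fingers, y is the line along which they close (so a half turn about z gives the same grasp; the last joint's range is limited). The gripper opens to 85 mm and grips with 20 to 120 N. Pads are 22 mm wide; open, the fingers measure 114 mm over their backs; the gripper's body (76 mm by 85 mm) begins 54 mm behind the grasp point. The pads swing forward as they close: fully open they stand 13 mm farther back than shut.
Start: joints at [-1.414, 0.342, 1.524, -0, 1.275, -0.146], TCP at [0.157, -0.501, 0.231] pointing down, gripper open.
Joint ranges: [-2.53, 2.53], [-0.77, 2.02], [0.04, 2.7], [-1, 4.14], [0.28, 2.66], [-3.11, 3.11]. Speed limits (rad/s): [2.57, 2.57, 3.14, 3.14, 3.14, 3.14].

INTERFACE

Orientations are given as a unit quaternion [w, x, y, z].
In Python, from workcell import ctrl gives the robot as it stands. The module is installed in compiled form; this text tells all that it offers.
- The arm moves only by the tool arm_command, never from a script. Its argument "motion" is a list of rows, each a list of 7 numbers: the shift along the tool's x, y, z in units of 0.04 m (1.0 is 0.04 m), then the turn, a rotation vector about the tool's x, y, z in units of 6 degrees (1.0 is 6 degrees), then the closure, from -1 (fully open) to 1 (shut), so that 0 is half open. A call has 1 to 5 rows; each row shifts and turns the commanded pose from where the row before left it, along the tool's axes as they then stand; what a row does not reach is not made up. A row lasts 1/12 s, in which the tool goes at most 41.7 mm and 7.16 degrees, less where a joint would pass 70% of its speed; a pose out of reach is approached as far as the arm can. A call with a number of a shift or a turn outside -1 to 1 is refused whole. A call with a gripper value outside its range is refused whole. The fingers move at their own pace and stop on an object; "newtons" is the grip in N (left out, the last holds). Time passes only in rows, so rows that do not move let the fingers close. It gives the time, the measured TCP pose, the force, the opening and the grip force at its end, in the units of the state.
- ctrl.state(): the state, without advancing time (a new reading comes with each control period).
- ctrl.get_image(name): name is "scene" or "top"; returns the picture (400x640x3 uint8, red, green, blue); there is no depth.
- ctrl.calibration(name): a dict with "fov_y" (degrees; the focal length in pixels is half the picture's height over the tangent of half this angle, whatever the lens; pixels are square), "cx", "cy" (the principal point, pixels), "R" (3x3) and "t" (3): a world point X has camera coordinates R X + t. Camera axes: x right, y down, z forward; pixel columns grow to the right and rows downward; lengths in m; the calibration is good to about 2 mm. A picture is of the moment at which its call begins. calibration takes no time and is no camera call.
- ctrl.finish_job(): hands the job in; it is judged then, once.
The state is a dict: "time": time; "joint_positions": joint angles; "qd": joint speeds; "joint_efforts": joint torques, N m; "position": TCP position; "tool_rot": TCP orientation; "ft_force": force on the tool from outside, world axes, zero at the start; "moment": the same for the moment, N m; "gripper_width": finger opening in m; "finger_force": force on a finger pad.
Only numpy, scipy, OpenCV 4.12 (cv2) and the standard library are available. Lean on these libraries where they do the work, as an engineer would, in place of code of your own. Each camera call takes 0.05 s, during which the arm holds its last target. There are 200 camera calls.

TASK

Pick up the green filter glass by the orange tab of its black carrier, lay it flat on the open front of the grey inspection stage, tab end last, and slide it in so that both sprung clips ride up over its front edge and snap down into its two notches. Go on until you feel it butt against the end stop, press it lightly home there, then let go and leave it seated. It is glass: push gently and never force it, neither against the clips, nor down on the stage, nor against the stop; and do not disturb the tape measure, the nut or the roll of tape.

Things in the scene. Friction and masses are not known exactly. Their poses are not given: they have to be found in the camera images.
- filter: The filter: a green glass pane in a black carrier plate 90 x 60 mm (its x by y), 8 mm thick, about 0.15 kg. Origin at the centre of its underside, z up, +x towards the front edge, which goes in first. Each side border (12 mm wide) has a notch across its top, 4 mm deep, from x = 8 to 26 mm, so that it begins 19 mm behind the front edge.
- filter_tab (a point): Centre of the straight orange grip tab that stands on the back part of the carrier (x = -27, y = 0, z = 24 mm in the filter's frame, 72 mm behind the front edge). It is 30 mm long along x, 14 mm thick along y, and rises from 8 to 40 mm above the carrier's underside; pinch it across its 14 mm.
- filter_front (a point): Middle of the lower front edge of the carrier (x = 45 mm, underside, in the filter's frame).
- stage: The inspection stage: a grey metal slab fixed to the bench. Origin on the bench, z up, flat top 20 mm above it, reaching from x = -70 to +105 mm and y = -50 to +50 mm in its own frame. The filter slides in along +x, its own x axis pointing the same way. Keep every push on the glass below 15 N.
- stage_mouth (a point): Point on the stage's top at its x = 0, y = 0. In front of it (-x) the top is open for laying the filter down; the filter's back may overhang the slab by 30 mm. From here to x = 50 mm two aluminium rails, 8 mm high, guide the filter's sides: 63 mm apart (1.5 mm play each side) from x = 20 mm on, flaring to about 77 mm apart at x = 0.
- stage_stop_range (a point): A fixed point on the stage's top at x = 60 mm: NOT the end stop, only the middle of its range. The stop (8 mm high) and the clips sit on a bridge clamped anew each time: stop face anywhere 12 mm before to 12 mm beyond this point; clip noses 24 mm before the stop, their toes 18 mm more. Clips resist the push with up to about 10 N while riding up, less once snapped; the stop is hard. Held stiffly by the tab, the filter may dig its front in: keep the downward load light.
- clip_left (a joint): Angle (rad) of the sprung steel clip at stage y = +23.5 mm; 45 mm long from pivot to nose. 0: at rest, nose 2.5 mm above the stage's top; about 0.12: riding on top of the carrier; about 0.03: snapped down into the notch (below 0.075 counts as snapped). It begins to drop some 5 mm before the stop and is down some 1 to 2 mm before it.
- clip_right (a joint): Angle (rad) of the other clip, at stage y = -23.5 mm; same size and meaning as clip_left.
- tape_measure: Yellow and black tape measure, 84 x 35 mm, 69 mm high, lying loose about 105 mm to the right (-y) of the stage's middle line. Bystander. Origin at the centre of its underside.
- big_nut: Large steel hexagon nut, 30 mm across, 13 mm high, loose on the bench about 85 mm to the left (+y) of the stage's middle line. Bystander. Origin at the centre of its underside.
- black_tape: Roll of black tape lying flat, 68 mm across, 18 mm high, behind the place where the filter lies. Bystander. Origin at the centre of its underside.

How it is judged:
By the outcome, as a careful person would: the job done as asked, in the order asked, and still so for the second after the job is handed in, with the robot touching nothing.
It also fails if it takes over 64 s, if anything falls off the work surface, if the arm or the gripper's body presses on something with over 40 N, if the wrist force passes 120 N, or if a joint passes its speed limit or range.

## Working session

There is one attempt and no reset: what is moved stays moved. The work goes in short steps, Python scripts to look and compute and a tool call to move; the robot and the scene stay as the last step left them, time stands still between calls to the robot, and variables do not carry over. Pictures are saved under pics/ and viewed, at most 13 in all, crops included, and the job is handed in when it is done.

Besides the shell and the picture viewer there is one more tool, called after ">>>" as a command line: name --pt "numbers of a row" for each row, then --argument value for the rest. arm_command: Moves the arm, as the interface text tells. Its arguments: {"type":"object","properties":{"motion":{"type":"array"},"newtons":{"type":"number"}},"required":["motion"]}

```bash
mkdir -p pics
python3 - <<'E'
from workcell import ctrl
import cv2, numpy as np
s=ctrl.state(); print(s['time'],s['position'],s['tool_rot'],s['gripper_width'],s['ft_force'])
for n in('scene','top'):
    im=ctrl.get_image(n); cv2.imwrite(f'pics/{n}0.png',im[:,:,::-1]); c=ctrl.calibration(n); print(n,c)
E
```

```text
0.0 [ 0.15652043 -0.50071566  0.23062647] [-7.58336011e-04  9.88557929e-01  1.50839803e-01 -5.96932622e-07] 0.08576086355560342 [-0.07825348  0.11122126  0.60932146]
scene {'fov_y': 45.63566884735763, 'cx': 310.99745692558, 'cy': 197.2810694746981, 'R': array([[-0.77589825, -0.63038791, -0.02435147],
       [-0.25589533,  0.34977583, -0.90120722],
       [ 0.57662769, -0.69301367, -0.43270378]]), 't': array([0.43925518, 0.17478379, 0.95079179])}
top {'fov_y': 46.37627524688986, 'cx': 317.72912515565594, 'cy': 201.4271033822769, 'R': array([[ 0.00443147, -0.99985529,  0.01642459],
       [-0.98678067, -0.00703319, -0.16190876],
       [ 0.16200085, -0.01548997, -0.98666904]]), 't': array([0.0200188 , 0.53317547, 1.03005329])}
```

View pics/scene0.png

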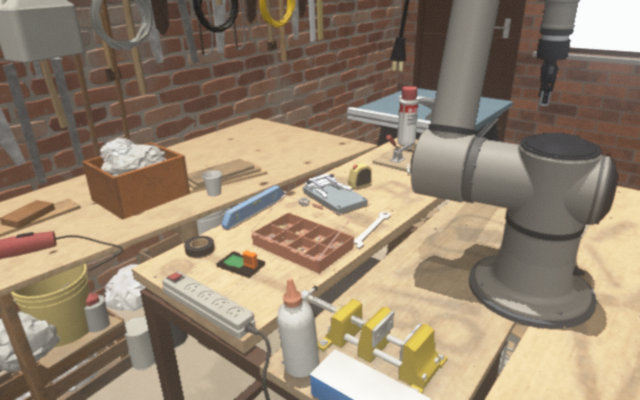

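View pics/top0.png

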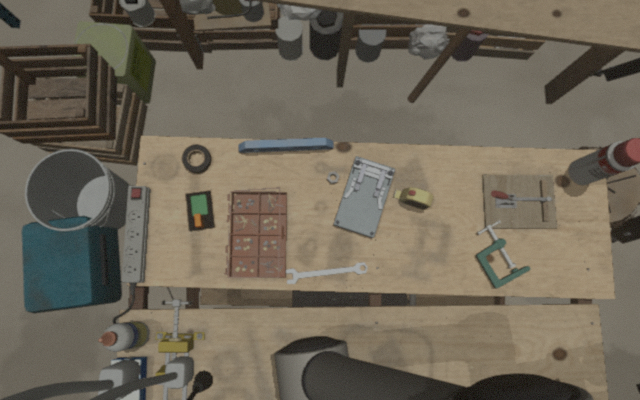

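The scene view shows the stage at (335,192), the filter at (240,262) and the tape roll at (200,245). The top view shows the filter at (200,210) with its tab at its lower end, the stage at (365,197) with its open end at the bottom, the nut at (333,178) and the tape measure at (415,197).

```bash
cat > h.py <<'E'
import cv2, numpy as np
from workcell import ctrl
from scipy.spatial.transform import Rotation as Ro
def cam(n):
    c=ctrl.calibration(n); f=200/np.tan(np.radians(c['fov_y']/2)); return f,c['cx'],c['cy'],np.array(c['R']),np.array(c['t'])
def ray(n,p):
    f,cx,cy,R,t=cam(n); d=R.T@np.array([(p[0]-cx)/f,(p[1]-cy)/f,1]); return -R.T@t,d
def onplane(n,p,z):
    o,d=ray(n,p); return o+d*(z-o[2])/d[2]
def tri(p,q):
    a,d=ray('scene',p); b,e=ray('top',q)
    s=np.linalg.lstsq(np.c_[d,-e],b-a,rcond=None)[0]; P,Q=a+d*s[0],b+e*s[1]; return (P+Q)/2,np.linalg.norm(P-Q)
def proj(n,X):
    f,cx,cy,R,t=cam(n); c=R@X+t; return np.array([cx+f*c[0]/c[2],cy+f*c[1]/c[2]])
def mask(im,lo,hi):
    return cv2.inRange(cv2.cvtColor(im,cv2.COLOR_RGB2HSV),lo,hi)
def blob(m,box):
    k=np.zeros_like(m); x0,y0,x1,y1=box; k[y0:y1,x0:x1]=m[y0:y1,x0:x1]
    c=max(cv2.findContours(k,cv2.RETR_EXTERNAL,cv2.CHAIN_APPROX_NONE)[0],key=cv2.contourArea)
    M=cv2.moments(c); return (M['m10']/M['m00'],M['m01']/M['m00']),cv2.minAreaRect(c),M['m00']
E
python3 - <<'E'
from h import *
T=cv2.imread('pics/top0.png')[:,:,::-1].copy(); S=cv2.imread('pics/scene0.png')[:,:,::-1].copy()
for nm,lo,hi in(('green',(55,120,60),(85,255,255)),('orange',(5,200,150),(18,255,255))):
    a=blob(mask(T,lo,hi),(180,185,220,235)); b=blob(mask(S,lo,hi),(210,240,275,285)); print(nm,a,b,tri(b[0],a[0]))
# stage: blue-grey in top
hs=cv2.cvtColor(T,cv2.COLOR_RGB2HSV); print(hs[215,360],hs[200,360],hs[210,200],hs[225,211])
A=cv2.resize(T[145:245,310:440],None,fx=6,fy=6,interpolation=cv2.INTER_CUBIC)
cv2.imwrite('pics/c1.png',A[:600,:780,::-1])
B=cv2.resize(T[180:240,170:230],None,fx=6.5,fy=6.5,interpolation=cv2.INTER_CUBIC)
C=cv2.resize(S[230:290,205:275],None,fx=5.5,fy=5.5,interpolation=cv2.INTER_CUBIC)
h=390; C=cv2.copyMakeBorder(C,0,h-C.shape[0],0,0,cv2.BORDER_CONSTANT)
cv2.imwrite('pics/c2.png',np.hstack([B,C])[:,:,::-1])
E
```

```text
Traceback (most recent call last):
  File "h.py", line 19, in blob
    c=max(cv2.findContours(k,cv2.RETR_EXTERNAL,cv2.CHAIN_APPROX_NONE)[0],key=cv2.contourArea)
ValueError: max() iterable argument is empty
```

Run:
```python
from h import *
T=cv2.imread('pics/top0.png')[:,:,::-1].copy(); S=cv2.imread('pics/scene0.png')[:,:,::-1].copy()
hs=cv2.cvtColor(T,cv2.COLOR_RGB2HSV); hS=cv2.cvtColor(S,cv2.COLOR_RGB2HSV)
print(hs[220,355],hs[200,360],hs[204,200],hs[220,197],hs[192,206],hS[258,249],hS[262,234],hS[270,235])
A=cv2.resize(T[145:245,310:440],None,fx=6,fy=6,interpolation=cv2.INTER_CUBIC)
cv2.imwrite('pics/c1.png',A[:600,:780,::-1])
B=cv2.resize(T[180:240,170:230],None,fx=6.5,fy=6.5,interpolation=cv2.INTER_CUBIC)
C=cv2.resize(S[230:290,205:275],None,fx=5.5,fy=5.5,interpolation=cv2.INTER_CUBIC)
C=cv2.copyMakeBorder(C,0,390-C.shape[0],0,0,cv2.BORDER_CONSTANT)
cv2.imwrite('pics/c2.png',np.hstack([B,C])[:,:,::-1])
for nm,lo,hi in(('green',(50,80,40),(90,255,255)),('orange',(4,170,110),(20,255,255))):
    a=blob(mask(T,lo,hi),(180,185,220,235)); b=blob(mask(S,lo,hi),(210,240,275,285)); print(nm,a,b,tri(b[0],a[0]))
```

```text
[ 78   9 135] [ 83   8 134] [ 62  79 122] [ 16 161 160] [23 69 48] [ 11 152 136] [ 61  90 170] [16 68 79]
green ((195.33333333333331, 210.61904761904762), ((194.80001831054688, 210.6000213623047), (2.683281421661377, 4.4721360206604), 63.43495178222656), 3.5) ((234.15776986951363, 260.9928825622776), ((233.6470947265625, 260.4117736816406), (18.432706832885742, 10.6715669631958), 14.03624439239502), 140.5) (array([0.51804839, 0.3131648 , 0.01468124]), np.float64(0.010879451092960244))Traceback (most recent call last):
  File "<stdin>", line 12, in <module>
  File "h.py", line 20, in blob
    M=cv2.moments(c); return (M['m10']/M['m00'],M['m01']/M['m00']),cv2.minAreaRect(c),M['m00']
                              ~~~~~~~~^~~~~~~~~
ZeroDivisionError: float division by zero
```

View pics/c1.png

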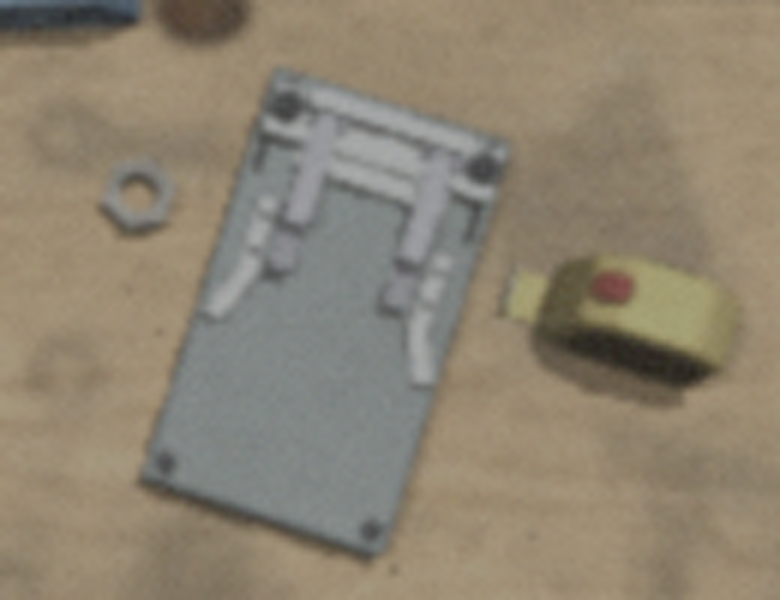

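View pics/c2.png

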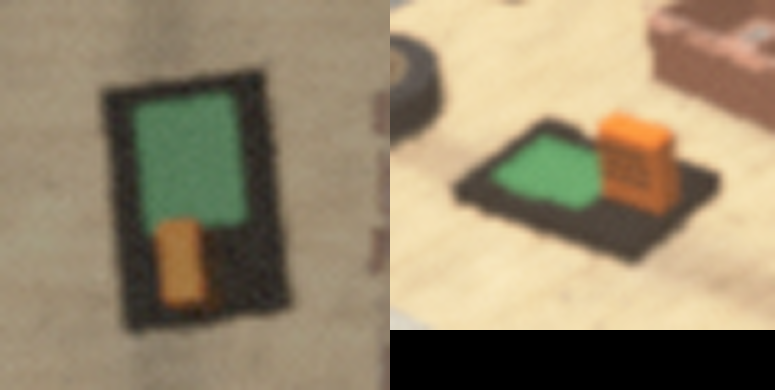

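c1 shows the stage: its top corners are near (278,68), (510,148), (380,548) and (145,476) in the crop, with the open end at the bottom and the clip toes near (285,250) and (400,290). c2 shows the filter: carrier corners (103,92), (265,70), (290,308) and (127,330) in the left half, with the tab top around (180,262) and at (637,130)/(637,200) in the scene half.

Run:
```python
from h import *
T=cv2.imread('pics/top0.png')[:,:,::-1].copy(); S=cv2.imread('pics/scene0.png')[:,:,::-1].copy()
c2=lambda p:(170+(p[0]+.5)/6.5-.5,180+(p[1]+.5)/6.5-.5); c1=lambda p:(310+(p[0]+.5)/6-.5,145+(p[1]+.5)/6-.5)
cs=lambda p:(205+(p[0]-390+.5)/5.5-.5,230+(p[1]+.5)/5.5-.5)
def rep(P,n):
    P=np.array(P);f=(P[0]+P[1])/2;b=(P[2]+P[3])/2;d=(f-b)[:2];l=(P[0]+P[3]-P[1]-P[2])[:2]/2
    print(n,'centre',P.mean(0).round(4),'yaw front',np.degrees(np.arctan2(d[1],d[0])).round(2),'yaw side',np.degrees(np.arctan2(-l[0],l[1])).round(2),'size',np.linalg.norm(d),np.linalg.norm(l))
rep([onplane('top',c2(p),.008) for p in((103,92),(265,70),(290,308),(127,330))],'filter')
rep([onplane('top',c1(p),.02) for p in((278,68),(510,148),(380,548),(145,476))],'stage')
# heights by two views: tab-top centre, filter left/front corners, stage
print('tab top',tri(cs((637,132)),c2((178,262))))
print('corner FL',tri(cs((455,188)),c2((103,92))),'FR',tri(cs((549,120)),c2((265,70))),'BL',tri(cs((633,262)),c2((127,330))),'BR', tri(cs((720,182)),c2((290,308))))
for nm,lo,hi in(('orange',(5,120,90),(20,255,255)),('green',(50,60,40),(90,255,255))):
    for n,im,bx in(('top',T,(185,185,220,240)),('scene',S,(215,240,270,285))):
        print(nm,n,blob(mask(im,lo,hi),bx))
C=cv2.resize(S[165:220,290:380],None,fx=8,fy=8,interpolation=cv2.INTER_CUBIC); cv2.imwrite('pics/c3.png',C[:,:,::-1])
```

```text
filter centre [0.5158 0.3007 0.008 ] yaw front 8.35 yaw side 8.25 size 0.08807813110470811 0.05896137670292638
stage centre [ 0.551  -0.0873  0.02  ] yaw front -18.37 yaw side -17.97 size 0.17026362320445043 0.09625164846664179
tab top (array([0.48953616, 0.29914104, 0.03829893]), np.float64(0.0009600074384946444))
corner FL (array([0.55608714, 0.33742775, 0.00617773]), np.float64(0.0017298549072700996)) FR (array([0.56503902, 0.27912428, 0.00503511]), np.float64(0.0020082799987215707)) BL (array([0.46909452, 0.3253859 , 0.00122595]), np.float64(0.0008360347069747087)) BR (array([0.47806718, 0.26714529, 0.00285431]), np.float64(0.002798139939477878))
orange top ((197.33333333333334, 220.02777777777777), ((197.5, 220.0), (12.0, 7.0), 90.0), 72.0)
orange scene ((249.91645781119462, 259.28989139515454), ((249.5, 259.0), (15.0, 18.0), 0.0), 199.5)
green top ((198.8437686344663, 203.8884913536076), ((198.77438354492188, 204.46951293945312), (20.540266036987305, 16.675161361694336), 83.6598129272461), 279.5)
green scene ((234.00780379041248, 261.02341137123744), ((233.6470947265625, 260.41180419921875), (18.432706832885742, 11.156637191772461), 14.03624439239502), 149.5)
```

View pics/c3.png

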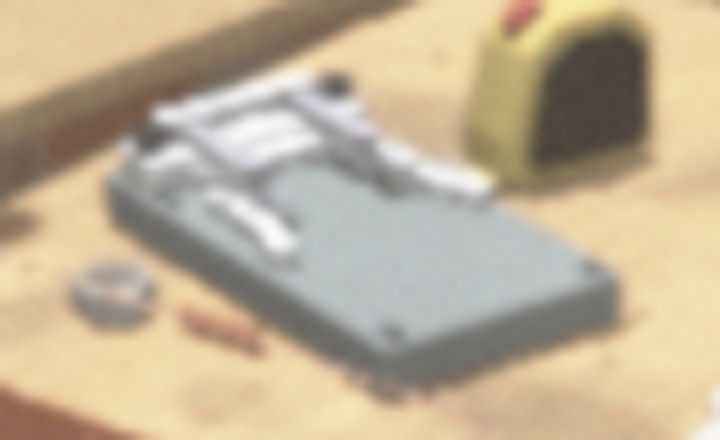

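Poses are good enough to set out. I move towards the filter, first outward to (0.45, -0.25).

>>> arm_command --pt "0.89 -0.38 0 0 0 0 -1" --pt "0.89 -0.38 0 0 0 0 -1" --pt "0.89 -0.38 0 0 0 0 -1" --pt "0.89 -0.38 0 0 0 0 -1" --pt "0.89 -0.38 0 0 0 0 -0.3" --newtons 40

```text
time: 0.52
position: [0.3047, -0.374, 0.2311]
tool_rot: [-0.0, 0.989, 0.151, -0.0]
ft_force: [1.5, -1.3, 0.2]
gripper_width: 0.0754
finger_force: 0.0
```

>>> arm_command --pt "0.89 -0.38 0 0 0 0 -0.3" --pt "0.89 -0.38 0 0 0 0 -0.3" --pt "0.89 -0.38 0 0 0 0 -0.3" --pt "0.89 -0.38 0 0 0 0 -0.3" --pt "0.89 -0.38 0 0 0 0 -0.3"

```text
time: 0.93
position: [0.4521, -0.2482, 0.2311]
tool_rot: [-0.0, 0.989, 0.151, -0.0]
ft_force: [0.0, -0.8, -0.0]
gripper_width: 0.0556
finger_force: 0.0
```

>>> arm_command --pt "0 -0.8 0 0 0 0.75 -0.3" --pt "0 -0.8 0 0 0 0.75 -0.3" --pt "0.2 -0.9 0 0 0 0 -0.3" --pt "0.2 -0.95 0 0 0 0 -0.3" --pt "0.2 -0.95 0 0 0 0 -0.3"

```text
time: 1.35
position: [0.4414, -0.0722, 0.231]
tool_rot: [-0.0, 0.997, 0.072, -0.0]
ft_force: [1.0, 0.9, -0.3]
gripper_width: 0.0558
finger_force: 0.0
```

>>> arm_command --pt "0.2 -0.95 0 0 0 0 -0.3" --pt "0.2 -0.95 0 0 0 0 -0.3" --pt "0.2 -0.95 0 0 0 0 -0.3" --pt "0.2 -0.95 0 0 0 0 -0.3" --pt "0.2 -0.95 0 0 0 0 -0.3"

```text
time: 1.77
position: [0.4534, 0.1219, 0.2311]
tool_rot: [0.0, 0.997, 0.073, -0.0]
ft_force: [0.6, -0.2, 0.2]
gripper_width: 0.0554
finger_force: 0.0
```

```bash
cat >> h.py <<'E'
def pose():
    s=ctrl.state(); w,x,y,z=s['tool_rot']; return s,np.array(s['position']),Ro.from_quat([x,y,z,w]).as_matrix()
def go(target,yaw):
    s,p,R=pose(); cur=np.degrees(np.arctan2(R[1,0],R[0,0])); 
    print('now',p.round(4),'yaw',cur.round(2),'tilt',R[:,2].round(4),'F',np.array(s['ft_force']).round(2),'w',s['gripper_width'])
    print('shift units (current axes)',(R.T@(np.array(target)-p)/.04).round(3),'turn z units',((cur-yaw)/6).round(3))
    a=np.radians(yaw);A=np.array([[np.cos(a),np.sin(a),0],[np.sin(a),-np.cos(a),0],[0,0,-1]]).T
    A=np.c_[[np.cos(a),np.sin(a),0],[np.sin(a),-np.cos(a),0],[0,0,-1]]
    print('shift units (axes after turn)',(A.T@(np.array(target)-p)/.04).round(3))
E
python3 -c "
from h import *
go((.489,.298,.012),8.3)"
```

```text
now [0.4534 0.1219 0.2311] yaw 8.35 tilt [-4.e-04 -2.e-04 -1.e+00] F [ 0.59 -0.23  0.23] w 0.05540854299600952
shift units (current axes) [ 1.523 -4.228  5.477] turn z units 0.008
shift units (axes after turn) [ 1.518 -4.229  5.478]
```

>>> arm_command --pt "0.3 -0.85 0 0 0 0 -0.1" --pt "0.3 -0.85 0 0 0 0 -0.1" --pt "0.3 -0.85 0 0 0 0 -0.1" --pt "0.3 -0.85 0.2 0 0 0 -0.1" --pt "0.3 -0.83 0.4 0 0 0 -0.1"

```text
time: 2.18
position: [0.4894, 0.2985, 0.2084]
tool_rot: [-0.001, 0.997, 0.073, 0.002]
ft_force: [1.4, -0.6, 0.4]
gripper_width: 0.0472
finger_force: 0.0
```

>>> arm_command --pt "0 0 0.8 0 0 0 -0.1" --pt "0 0 0.8 0 0 0 -0.1" --pt "0 0 0.8 0 0 0 -0.1" --pt "0 0 0.8 0 0 0 -0.1" --pt "0 0 0.2 0 0 0 -0.1"

```text
time: 2.6
position: [0.4854, 0.2948, 0.066]
tool_rot: [0.002, 0.997, 0.073, -0.004]
ft_force: [-0.9, -0.7, -0.1]
gripper_width: 0.047
finger_force: 0.0
```

```bash
python3 -c "
from h import *
go((.489,.298,.012),8.3)
S=ctrl.get_image('scene'); T=ctrl.get_image('top')
g=lambda I,y0,y1,x0,x1:cv2.resize(I[y0:y1,x0:x1],(400,400),interpolation=cv2.INTER_CUBIC)
cv2.imwrite('pics/g1.png',np.hstack([g(S,220,300,200,280),g(T,165,245,155,235)])[:,:,::-1])"
```

```text
now [0.4854 0.2948 0.066 ] yaw 8.36 tilt [-0.0087 -0.0039 -1.    ] F [-0.9  -0.68 -0.06] w 0.047032591037200124
shift units (current axes) [ 0.112 -0.07   1.349] turn z units 0.01
shift units (axes after turn) [ 0.1   -0.067  1.35 ]
```

View pics/g1.png

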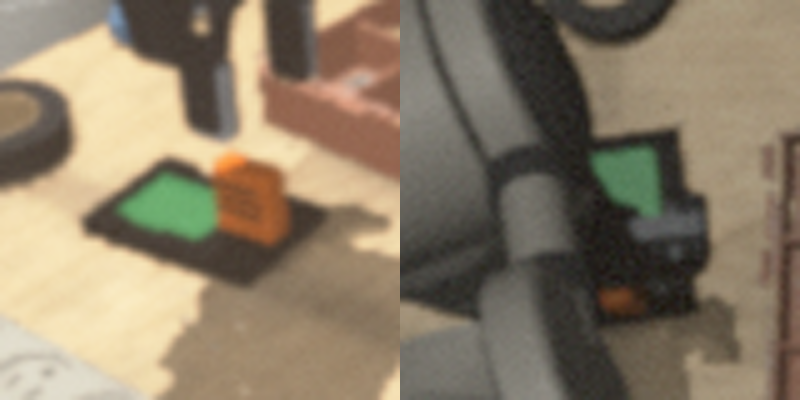

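The view shows the fingers standing either side of the orange tab (scene crop: finger ends at (215,125) and (290,70), tab at (255,200)). I'll settle, descend and grip.

>>> arm_command --pt "0 0 0 0 0 0 -0.1" --pt "0 0 0.4 0 0 0 -0.1" --pt "0 0 0.4 0 0 0 -0.1" --pt "0 0 0.3 0 0 0 -0.1" --pt "0 0 0 0 0 0 -0.1"

```text
time: 3.12
position: [0.4889, 0.296, 0.0275]
tool_rot: [0.0, 0.997, 0.073, 0.0]
ft_force: [-1.9, -0.1, 0.2]
gripper_width: 0.0472
finger_force: 0.0
```

```bash
python3 -c "
from h import *
go((.489,.298,.012),8.3)"
```

```text
now [0.4889 0.296  0.0275] yaw 8.34 tilt [ 2.e-04 -0.e+00 -1.e+00] F [-1.87 -0.1   0.16] w 0.047153567424530946
shift units (current axes) [ 0.01  -0.049  0.389] turn z units 0.006
shift units (axes after turn) [ 0.01  -0.049  0.389]
```

>>> arm_command --pt "0 -0.04 0.2 0 0 0 -0.1" --pt "0 0 0.18 0 0 0 0" --pt "0 0 0 0 0 0 0.2" --pt "0 0 0 0 0 0 0.4" --pt "0 0 0 0 0 0 0.5" --newtons 30

```text
time: 3.53
position: [0.4888, 0.2978, 0.0126]
tool_rot: [-0.0, 0.997, 0.073, 0.0]
ft_force: [0.3, 0.4, -0.3]
gripper_width: 0.0215
finger_force: 0.0
```

>>> arm_command --pt "0 0 0 0 0 0 0.65" --pt "0 0 0 0 0 0 0.8" --pt "0 0 0 0 0 0 1" --pt "0 0 0 0 0 0 1" --pt "0 0 0 0 0 0 1"

```text
time: 3.95
position: [0.4888, 0.2978, 0.0126]
tool_rot: [-0.0, 0.997, 0.073, 0.001]
ft_force: [-0.7, -0.8, 5.4]
gripper_width: 0.0134
finger_force: 30.3
```

>>> arm_command --pt "0 0 -0.1 0 0 0 1" --pt "0 0 -0.4 0 0 0 1" --pt "0 0 -0.8 0 0 0 1" --pt "0 0 -0.8 0 0 0 1" --pt "0 0 0 0 0 0 1"

```text
time: 4.37
position: [0.4913, 0.299, 0.1018]
tool_rot: [-0.002, 0.997, 0.073, 0.005]
ft_force: [0.9, 0.4, -0.1]
gripper_width: 0.0133
finger_force: 29.5
```

>>> arm_command --pt "0 0 0 0 0 0 1" --pt "0 0 0 0 0 0 1"

```text
time: 4.53
position: [0.4878, 0.2973, 0.0954]
tool_rot: [0.0, 0.997, 0.073, -0.001]
ft_force: [-0.6, -0.7, -1.8]
gripper_width: 0.0134
finger_force: 29.5
```

```bash
python3 -c "
from h import *
s=ctrl.state();print(s['moment'])
a=np.radians(-18.2);c=np.array([.551,-.0873]);u=np.array([np.cos(a),np.sin(a)]);o=c-.0175*u;print('stage origin',o)
# filter lowered with front at x=-8 => centre -53, tab -80
t=o-.08*u;print(t);go((*t,.08),-18.2)
S=ctrl.get_image('scene');T=ctrl.get_image('top')
g=lambda I,y0,y1,x0,x1:cv2.resize(I[y0:y1,x0:x1],(400,400),interpolation=cv2.INTER_CUBIC)
cv2.imwrite('pics/g2.png',np.hstack([g(S,210,290,200,280),g(T,165,245,155,235)])[:,:,::-1])"
```

```text
[ 0.01219743 -0.00831322 -0.01759372]
stage origin [ 0.53437549 -0.08183414]
[ 0.45837772 -0.05684735]
now [0.4878 0.2973 0.0954] yaw 8.35 tilt [-1.4e-03 -7.0e-04 -1.0e+00] F [-0.62 -0.72 -1.8 ] w 0.013369721090622302
shift units (current axes) [-2.012  8.654  0.391] turn z units 4.425
shift units (axes after turn) [2.068 8.641 0.384]
```

View pics/g2.png

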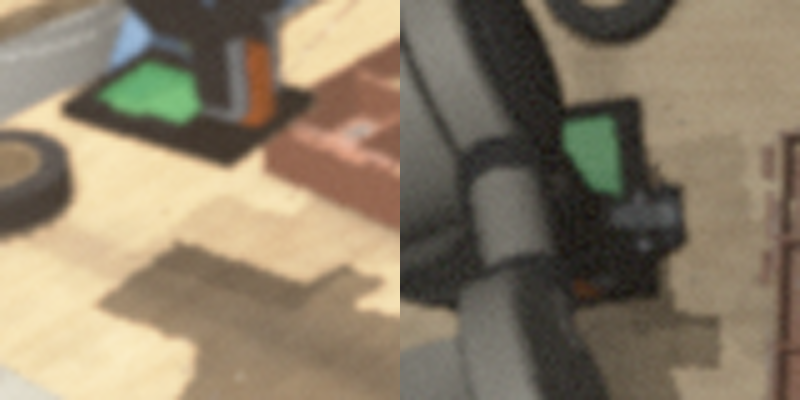

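The filter is held by its tab, level, about 80 mm up (carrier spans (65,100)–(310,100) in the scene crop). Next: carry it to above the open front of the stage.

>>> arm_command --pt "0 0.3 0 0 0 0.6 1" --pt "0 0.6 0 0 0 0.9 1" --pt "0 0.8 0 0 0 0.9 1" --pt "0 0.8 0 0 0 0.9 1" --pt "0 0.8 0 0 0 0.8 1"

```text
time: 5.05
position: [0.4814, 0.1653, 0.0947]
tool_rot: [0.0, 0.99, -0.143, -0.001]
ft_force: [1.6, -0.5, -1.2]
gripper_width: 0.0132
finger_force: 29.4
```

>>> arm_command --pt "0.2 0.8 0 0 0 0.32 1" --pt "0.3 0.8 0 0 0 0 1" --pt "0.2 0.8 0 0 0 0 1" --pt "0.2 0.6 0 0 0 0 1" --pt "0.1 0.4 0 0 0 0 1"

```text
time: 5.47
position: [0.4781, 0.0227, 0.0952]
tool_rot: [0.0, 0.987, -0.159, -0.001]
ft_force: [0.3, 0.0, -0.2]
gripper_width: 0.0135
finger_force: 32.8
```

```bash
python3 -c "
from h import *
go((.46124,-.05779,.06),-18.2)"
```

```text
now [0.4781 0.0227 0.0952] yaw -18.26 tilt [-1.9e-03 -3.0e-04 -1.0e+00] F [ 0.27  0.03 -0.15] w 0.013484664527473857
shift units (current axes) [0.232 2.041 0.881] turn z units -0.009
shift units (axes after turn) [0.228 2.042 0.88 ]
```

>>> arm_command --pt "0.06 0.6 0 0 0 0 1" --pt "0.06 0.6 0 0 0 0 1" --pt "0.06 0.5 0 0 0 0 1" --pt "0.05 0.34 0.2 0 0 0 1" --pt "0 0 0.4 0 0 0 1"

```text
time: 5.88
position: [0.4623, -0.058, 0.0721]
tool_rot: [0.0, 0.987, -0.159, 0.001]
ft_force: [0.3, 0.6, -1.4]
gripper_width: 0.0132
finger_force: 32.8
```

>>> arm_command --pt "0 0 0.2 0 0 0 1" --pt "0 0 0 0 0 0 1" --pt "0 0 0 0 0 0 1"

```text
time: 6.13
position: [0.4614, -0.055, 0.0633]
tool_rot: [-0.0, 0.987, -0.158, -0.001]
ft_force: [0.2, -0.0, -0.7]
gripper_width: 0.0135
finger_force: 32.8
```

```bash
python3 -c "
from h import *
go((.46124,-.05779,.034),-18.2)
S=ctrl.get_image('scene');T=ctrl.get_image('top')
cv2.imwrite('pics/sc3.png',S[:,:,::-1]);cv2.imwrite('pics/tp3.png',T[:,:,::-1])
g=lambda I,y0,y1,x0,x1:cv2.resize(I[y0:y1,x0:x1],(400,400),interpolation=cv2.INTER_CUBIC)
cv2.imwrite('pics/g3.png',np.hstack([g(S,150,230,300,380),g(T,155,255,310,410)])[:,:,::-1])"
```

```text
now [ 0.4614 -0.055   0.0633] yaw -18.15 tilt [-2.5e-03  7.0e-04 -1.0e+00] F [ 0.19 -0.01 -0.74] w 0.013492291835714279
shift units (current axes) [0.019 0.068 0.732] turn z units 0.009
shift units (axes after turn) [0.018 0.068 0.732]
```

View pics/g3.png

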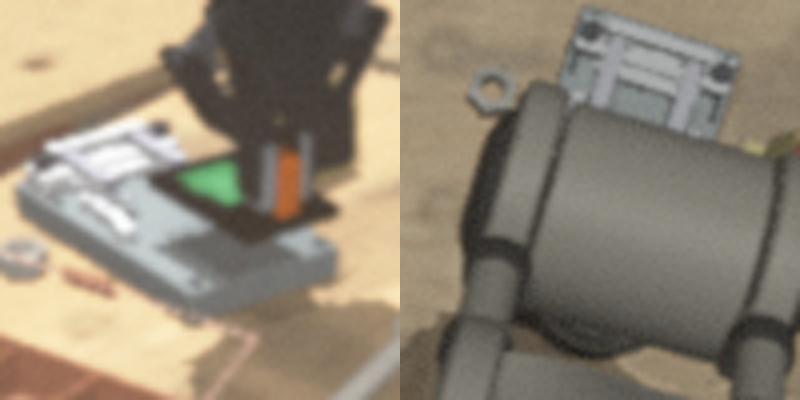

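The scene crop shows the filter hovering level over the open front (front-left corner (150,178), back-left corner (245,240)), clear of the rails at (110,210). The arm hides this part in the top view.

Run:
```python
from h import *
a=np.radians(-18.2);u=np.array([np.cos(a),np.sin(a)]);v=np.array([-u[1],u[0]]);o=np.array([.5344,-.0818])
st=lambda X:np.r_[(X[:2]-o)@u*1e3,(X[:2]-o)@v*1e3,X[2]*1e3].round(1)
g3=lambda p:(300+(p[0]+.5)/5-.5,150+(p[1]+.5)/5-.5)
c3=lambda p:(290+(p[0]+.5)/8-.5,165+(p[1]+.5)/8-.5); c1=lambda p:(310+(p[0]+.5)/6-.5,145+(p[1]+.5)/6-.5)
print('stage FLcorner tri',[x if np.isscalar(x) else st(x) for x in tri(c3((392,350)),c1((145,476)))],'FR',st(tri(c3((615,285)),c1((380,548)))[0]))
print('scene only: FL',st(onplane('scene',c3((392,350)),.02)),'FR',st(onplane('scene',c3((615,285)),.02)),'BL',st(onplane('scene',c3((110,180)),.02)))
for n,p in(('FL',(150,178)),('BL',(245,240)),('BR',(338,208))): print('filter',n,st(onplane('scene',g3(p),.0587)))
s,p,R=pose();print('tcp',st(p))
# rail features from top at z .028, scene
for p in((268,203),(258,255),(212,312),(443,262),(410,320),(423,380)): print('top rail',p,st(onplane('top',c1(p),.028)))
for p in((285,250),(400,290)): print('toe',st(onplane('top',c1(p),.026)))
for p in((328,170),(415,195)): print('bar',st(onplane('top',c1(p),.028)))
```

```text
stage FLcorner tri [array([-68.3,  48.3,  18.9]), np.float64(0.0011361415895751797)] FR [-65.  -47.1  13.9]
scene only: FL [-69.7  49.9  20. ] FR [-74.  -38.4  20. ] BL [96.8 53.8 20. ]
filter FL [-7.2 34.5 58.7]
filter BL [-97.7  39.1  58.7]
filter BR [-95.1 -22.7  58.7]
tcp [-76.8   2.9  64.3]
top rail (268, 203) [47.9 35.7 28. ]
top rail (258, 255) [26.9 33.1 28. ]
top rail (212, 312) [-0.4 43.2 28. ]
top rail (443, 262) [ 47.4 -36.5  28. ]
top rail (410, 320) [ 21.3 -31.1  28. ]
top rail (423, 380) [  0.3 -42.9  28. ]
toe [32.6 23.6 26. ]
toe [ 31.8 -24.   26. ]
bar [68.1 17.3 28. ]
bar [ 69.5 -18.2  28. ]
```

>>> arm_command --pt "0 0.07 0.2 0 0 0 1" --pt "0 0 0.25 0 0 0 1" --pt "0 0 0.17 0 0 0 1" --pt "0 0 0.04 0 0 0 1" --pt "0 0 0 0 0 0 1"

```text
time: 6.65
position: [0.4609, -0.058, 0.0372]
tool_rot: [-0.0, 0.987, -0.158, -0.001]
ft_force: [-0.9, 0.3, -1.9]
gripper_width: 0.0134
finger_force: 32.8
```

>>> arm_command --pt "0 0 0.02 0 0 0 1" --pt "0 0 0 0 0 0 1"

```text
time: 6.82
position: [0.4614, -0.0582, 0.0371]
tool_rot: [0.0, 0.987, -0.158, 0.0]
ft_force: [0.2, -0.7, -1.5]
gripper_width: 0.0136
finger_force: 32.8
```

```bash
cat >> h.py <<'E'
a=np.radians(-18.2);u=np.array([np.cos(a),np.sin(a)]);v=np.array([-u[1],u[0]]);o=np.array([.5344,-.0818])
def st(X): return np.r_[(X[:2]-o)@u*1e3,(X[:2]-o)@v*1e3,X[2]*1e3].round(2)
def rep():
    s,p,R=pose();F=np.array(s['ft_force']);M=np.array(s['moment'])
    print('t',round(s['time'],2),'stage-frame mm',st(p),'front x',st(p)[0]+72,'yaw',np.degrees(np.arctan2(R[1,0],R[0,0])).round(2),'tilt',R[:,2].round(4),'F along/left/up',(F[:2]@u).round(2),(F[:2]@v).round(2),F[2].round(2),'M',(M[:2]@u).round(3),(M[:2]@v).round(3),M[2].round(3),'grip',s['gripper_width'],s['finger_force'])
E
python3 -c "
from h import *
rep()"
```

```text
t 6.82 stage-frame mm [-76.68  -0.36  37.12] front x -4.680000000000007 yaw -18.16 tilt [ 6.e-04 -3.e-04 -1.e+00] F along/left/up 0.43 -0.6 -1.47 M -0.072 0.039 -0.004 grip 0.013607242137597654 32.77894198894501
```

>>> arm_command --pt "0 0 0.06 0 0 0 1" --pt "0 0 0 0 0 0 1" --pt "0 0 0 0 0 0 1"

```text
time: 7.07
position: [0.4612, -0.0582, 0.0345]
tool_rot: [0.0, 0.987, -0.158, 0.0]
ft_force: [0.6, -0.4, -0.2]
gripper_width: 0.0137
finger_force: 32.8
```

>>> arm_command --pt "0 0 0.02 0 0 0 1" --pt "0 0 0 0 0 0 1" --pt "0 0 0 0 0 0 1"

```text
time: 7.32
position: [0.4612, -0.0582, 0.0337]
tool_rot: [0.0, 0.987, -0.158, 0.0]
ft_force: [0.1, -0.1, -1.2]
gripper_width: 0.0134
finger_force: 32.8
```

>>> arm_command --pt "0 0 0.02 0 0 0 1" --pt "0 0 0 0 0 0 1" --pt "0 0 0 0 0 0 1"

```text
time: 7.57
position: [0.4611, -0.0581, 0.0328]
tool_rot: [0.0, 0.987, -0.158, -0.0]
ft_force: [-0.1, 0.2, -2.1]
gripper_width: 0.0135
finger_force: 32.8
```

>>> arm_command --pt "0 0 0.01 0 0 0 1" --pt "0 0 0 0 0 0 1" --pt "0 0 0 0 0 0 1"

```text
time: 7.82
position: [0.4612, -0.0581, 0.0325]
tool_rot: [0.0, 0.987, -0.158, -0.0]
ft_force: [-0.3, 1.0, -1.2]
gripper_width: 0.0133
finger_force: 32.8
```

>>> arm_command --pt "0 0 0.01 0 0 0 1" --pt "0 0 0 0 0 0 1" --pt "0 0 0 0 0 0 1"

```text
time: 8.07
position: [0.4612, -0.0582, 0.0321]
tool_rot: [0.0, 0.987, -0.158, 0.0]
ft_force: [-0.3, -0.9, -1.0]
gripper_width: 0.0135
finger_force: 32.8
```

```bash
python3 -c "
from h import *
rep()"
```

```text
t 8.07 stage-frame mm [-76.93  -0.4   32.08] front x -4.930000000000007 yaw -18.17 tilt [ 0.e+00 -1.e-04 -1.e+00] F along/left/up -0.0 -0.95 -1.02 M 0.005 -0.012 -0.01 grip 0.013460162900864124 32.77846276760101
```

>>> arm_command --pt "0 0 0.01 0 0 0 1" --pt "0 0 0 0 0 0 1" --pt "0 0 0 0 0 0 1"

```text
time: 8.32
position: [0.4612, -0.0581, 0.0317]
tool_rot: [0.0, 0.987, -0.158, -0.0]
ft_force: [-0.0, -0.4, -1.4]
gripper_width: 0.0133
finger_force: 32.8
```

>>> arm_command --pt "0 0 0.01 0 0 0 1" --pt "0 0 0 0 0 0 1" --pt "0 0 0 0 0 0 1"

```text
time: 8.57
position: [0.4612, -0.0581, 0.0313]
tool_rot: [0.0, 0.987, -0.158, -0.0]
ft_force: [0.3, 0.1, -1.5]
gripper_width: 0.0136
finger_force: 32.8
```

```bash
python3 -c "
from h import *
rep()"
```

```text
t 8.57 stage-frame mm [-76.95  -0.4   31.27] front x -4.950000000000003 yaw -18.17 tilt [-0.e+00 -1.e-04 -1.e+00] F along/left/up 0.27 0.19 -1.52 M 0.033 0.036 -0.01 grip 0.013568772021194145 32.77890622615814
```

>>> arm_command --pt "0 0 0.01 0 0 0 1" --pt "0 0 0 0 0 0 1" --pt "0 0 0 0 0 0 1"

```text
time: 8.82
position: [0.4612, -0.0582, 0.0311]
tool_rot: [0.0, 0.987, -0.158, 0.0]
ft_force: [-1.1, 0.2, 2.1]
gripper_width: 0.0139
finger_force: 33.2
```

>>> arm_command --pt "0 0 0.01 0 0 0 1" --pt "0 0 0 0 0 0 1" --pt "0 0 0 0 0 0 1"

```text
time: 9.07
position: [0.4613, -0.0581, 0.031]
tool_rot: [0.0, 0.987, -0.158, 0.0]
ft_force: [-1.6, 0.1, 6.2]
gripper_width: 0.0132
finger_force: 33.9
```

```bash
python3 -c "
from h import *
rep()
S=ctrl.get_image('scene')
cv2.imwrite('pics/g4.png',cv2.resize(S[150:220,300:390],(720,560),interpolation=cv2.INTER_CUBIC)[:,:,::-1])"
```

```text
t 9.07 stage-frame mm [-76.86  -0.34  30.96] front x -4.859999999999999 yaw -18.17 tilt [ 4.e-04 -2.e-04 -1.e+00] F along/left/up -1.52 -0.36 6.21 M -0.037 0.359 -0.004 grip 0.013170433560396246 33.931819796562195
```

View pics/g4.png

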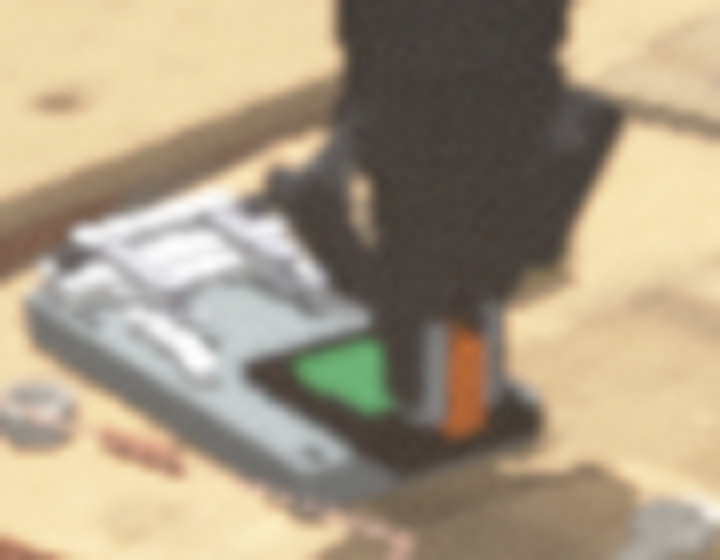

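The carrier lies flat on the open front (rear edge overhanging at (540,420) in the crop) and contact is felt at 0.031. I ease the load off and start sliding.

>>> arm_command --pt "0 0 -0.01 0 0 0 1" --pt "0.04 0 0 0 0 0 1" --pt "0.06 0 0 0 0 0 1" --pt "0.06 0 0 0 0 0 1" --pt "0 0 0 0 0 0 1"

```text
time: 9.53
position: [0.4681, -0.0605, 0.0311]
tool_rot: [0.0, 0.987, -0.158, 0.001]
ft_force: [0.4, -0.2, 5.1]
gripper_width: 0.0136
finger_force: 33.7
```

```bash
python3 -c "
from h import *
rep()"
```

```text
t 9.53 stage-frame mm [-69.66  -0.44  31.05] front x 2.3400000000000034 yaw -18.18 tilt [ 1.1e-03 -4.0e-04 -1.0e+00] F along/left/up 0.42 -0.12 5.06 M -0.121 0.058 0.017 grip 0.01359772342053819 33.73493671417236
```

>>> arm_command --pt "0.04 0 -0.01 0 0 0 1" --pt "0.05 0 0 0 0 0 1" --pt "0.05 0 0 0 0 0 1" --pt "0 0 0 0 0 0 1"

```text
time: 9.87
position: [0.4731, -0.0621, 0.0311]
tool_rot: [0.0, 0.987, -0.158, 0.0]
ft_force: [1.2, -0.1, -0.6]
gripper_width: 0.0136
finger_force: 32.9
```

```bash
python3 -c "
from h import *
rep()"
```

```text
t 9.87 stage-frame mm [-64.37  -0.41  31.15] front x 7.6299999999999955 yaw -18.17 tilt [ 5.e-04 -2.e-04 -1.e+00] F along/left/up 1.18 0.26 -0.6 M -0.015 -0.071 0.062 grip 0.01360568958824821 32.94457018375397
```

>>> arm_command --pt "0.05 0 0 0 0 0 1" --pt "0.05 0 0 0 0 0 1" --pt "0.05 0 0 0 0 0 1" --pt "0 0 0 0 0 0 1"

```text
time: 10.2
position: [0.4788, -0.064, 0.0312]
tool_rot: [0.0, 0.987, -0.158, 0.0]
ft_force: [0.8, 0.2, -0.5]
gripper_width: 0.0133
finger_force: 32.8
```

>>> arm_command --pt "0.05 0 0 0 0 0 1" --pt "0.05 0 0 0 0 0 1" --pt "0 0 0 0 0 0 1"

```text
time: 10.45
position: [0.4826, -0.0652, 0.0313]
tool_rot: [0.0, 0.987, -0.158, 0.0]
ft_force: [0.4, -0.7, -0.8]
gripper_width: 0.0131
finger_force: 32.8
```

```bash
python3 -c "
from h import *
rep()"
```

```text
t 10.45 stage-frame mm [-54.39  -0.4   31.3 ] front x 17.61 yaw -18.17 tilt [ 7.e-04 -3.e-04 -1.e+00] F along/left/up 0.56 -0.54 -0.78 M 0.014 0.028 0.003 grip 0.013094588433731522 32.79809653759003
```

>>> arm_command --pt "0.04 0 0.005 0 0 0 1" --pt "0.04 0 0 0 0 0 1" --pt "0 0 0 0 0 0 1"

```text
time: 10.7
position: [0.4855, -0.0662, 0.0312]
tool_rot: [0.0, 0.987, -0.158, 0.0]
ft_force: [-0.6, 0.4, 2.7]
gripper_width: 0.0134
finger_force: 33.3
```

>>> arm_command --pt "0.04 0 0 0 0 0 1" --pt "0.04 0 0 0 0 0 1" --pt "0 0 0 0 0 0 1"

```text
time: 10.95
position: [0.4886, -0.0672, 0.0312]
tool_rot: [0.0, 0.987, -0.158, 0.0]
ft_force: [-0.3, -0.2, 2.1]
gripper_width: 0.0134
finger_force: 33.5
```

```bash
python3 -c "
from h import *
rep()"
```

```text
t 10.95 stage-frame mm [-48.07  -0.38  31.21] front x 23.93 yaw -18.17 tilt [ 6.e-04 -3.e-04 -1.e+00] F along/left/up -0.25 -0.27 2.06 M -0.115 0.165 -0.031 grip 0.01336332785494146 33.46733093261719
```

>>> arm_command --pt "0.04 0 0 0 0 0 1" --pt "0.04 0 0 0 0 0 1" --pt "0 0 0 0 0 0 1"

```text
time: 11.2
position: [0.4916, -0.0682, 0.0312]
tool_rot: [0.0, 0.987, -0.158, 0.0]
ft_force: [-0.3, -0.4, 4.2]
gripper_width: 0.0133
finger_force: 33.6
```

>>> arm_command --pt "0.04 0 0 0 0 0 1" --pt "0.03 0 0 0 0 0 1" --pt "0 0 0 0 0 0 1"

```text
time: 11.45
position: [0.4942, -0.069, 0.0311]
tool_rot: [0.0, 0.987, -0.158, 0.0]
ft_force: [-0.9, -0.2, 4.7]
gripper_width: 0.0134
finger_force: 33.7
```

```bash
python3 -c "
from h import *
rep()"
```

```text
t 11.45 stage-frame mm [-42.24  -0.37  31.14] front x 29.759999999999998 yaw -18.17 tilt [ 3.e-04 -2.e-04 -1.e+00] F along/left/up -0.75 -0.48 4.74 M -0.144 0.334 -0.013 grip 0.013434603672078478 33.703545928001404
```

>>> arm_command --pt "0.03 0 -0.007 0 0 0 1" --pt "0.03 0 0 0 0 0 1" --pt "0 0 0 0 0 0 1"

```text
time: 11.7
position: [0.4957, -0.0694, 0.031]
tool_rot: [-0.0, 0.987, -0.158, -0.001]
ft_force: [-3.4, 0.8, 2.0]
gripper_width: 0.0135
finger_force: 33.3
```

>>> arm_command --pt "0.03 0 0 0 0 0 1" --pt "0.03 0 0 0 0 0 1" --pt "0 0 0 0 0 0 1"

```text
time: 11.95
position: [0.4982, -0.0703, 0.031]
tool_rot: [-0.0, 0.987, -0.158, -0.0]
ft_force: [-2.5, 0.9, -0.6]
gripper_width: 0.0136
finger_force: 33.1
```

```bash
python3 -c "
from h import *
rep()"
```

```text
t 11.95 stage-frame mm [-37.97  -0.37  31.04] front x 34.03 yaw -18.17 tilt [-9.e-04  2.e-04 -1.e+00] F along/left/up -2.61 0.06 -0.62 M -0.099 0.747 0.003 grip 0.013573639999537574 33.09614717960358
```

>>> arm_command --pt "0.03 0 0 0 0 0 1" --pt "0.03 0 0 0 0 0 1" --pt "0 0 0 0 0 0 1"

```text
time: 12.2
position: [0.5007, -0.0711, 0.0311]
tool_rot: [-0.0, 0.987, -0.158, -0.0]
ft_force: [-2.6, 1.0, -2.2]
gripper_width: 0.0136
finger_force: 32.8
```

>>> arm_command --pt "0.03 0 0 0 0 0 1" --pt "0.03 0 0 0 0 0 1" --pt "0 0 0 0 0 0 1"

```text
time: 12.45
position: [0.5029, -0.0718, 0.0311]
tool_rot: [-0.0, 0.987, -0.158, -0.0]
ft_force: [-2.3, 1.1, -4.1]
gripper_width: 0.0137
finger_force: 32.5
```

```bash
python3 -c "
from h import *
rep()"
```

```text
t 12.45 stage-frame mm [-33.    -0.37  31.11] front x 39.0 yaw -18.17 tilt [-5.e-04  1.e-04 -1.e+00] F along/left/up -2.5 0.34 -4.05 M 0.014 0.8 0.001 grip 0.013717910999475495 32.49412715435028
```

>>> arm_command --pt "0.03 0 0.007 0 0 0 1" --pt "0.03 0 0 0 0 0 1" --pt "0 0 0 0 0 0 1"

```text
time: 12.7
position: [0.5052, -0.0726, 0.0311]
tool_rot: [0.0, 0.987, -0.158, -0.0]
ft_force: [-3.0, 1.9, -2.3]
gripper_width: 0.0129
finger_force: 32.6
```

>>> arm_command --pt "0.03 0 0 0 0 0 1" --pt "0.03 0 0 0 0 0 1" --pt "0 0 0 0 0 0 1"

```text
time: 12.95
position: [0.5084, -0.0737, 0.0311]
tool_rot: [0.0, 0.987, -0.158, 0.001]
ft_force: [0.1, -0.6, -4.0]
gripper_width: 0.0137
finger_force: 32.4
```

```bash
python3 -c "
from h import *
rep()"
```

```text
t 12.95 stage-frame mm [-27.18  -0.41  31.13] front x 44.82 yaw -18.18 tilt [ 1.6e-03 -5.0e-04 -1.0e+00] F along/left/up 0.31 -0.51 -4.01 M -0.007 0.331 0.008 grip 0.013740335792807474 32.37075448036194
```

>>> arm_command --pt "0.04 0 0.007 0 0 0 1" --pt "0.04 0 0 0 0 0 1" --pt "0 0 0 0 0 0 1"

```text
time: 13.2
position: [0.5113, -0.0746, 0.0311]
tool_rot: [0.0, 0.987, -0.158, 0.001]
ft_force: [0.1, -0.5, -1.2]
gripper_width: 0.0137
finger_force: 32.9
```

>>> arm_command --pt "0.04 0 0 0 0 0 1" --pt "0.04 0 0 0 0 0 1" --pt "0 0 0 0 0 0 1"

```text
time: 13.45
position: [0.5141, -0.0755, 0.031]
tool_rot: [0.0, 0.987, -0.158, 0.0]
ft_force: [-2.5, 1.1, 2.2]
gripper_width: 0.0136
finger_force: 33.3
```

```bash
python3 -c "
from h import *
rep()"
```

```text
t 13.45 stage-frame mm [-21.25  -0.37  31.03] front x 50.75 yaw -18.17 tilt [ 7.e-04 -3.e-04 -1.e+00] F along/left/up -2.67 0.27 2.18 M -0.047 0.543 -0.021 grip 0.013567756670642592 33.26382279396057
```

>>> arm_command --pt "0.03 0 0 0 0 0 1" --pt "0.03 0 0 0 0 0 1" --pt "0 0 0 0 0 0 1"

```text
time: 13.7
position: [0.5162, -0.0762, 0.031]
tool_rot: [0.0, 0.987, -0.158, 0.0]
ft_force: [-2.5, 1.0, 4.2]
gripper_width: 0.0134
finger_force: 33.6
```

>>> arm_command --pt "0.03 0 0 0 0 0 1" --pt "0.03 0 0 0 0 0 1" --pt "0 0 0 0 0 0 1"

```text
time: 13.95
position: [0.5184, -0.0769, 0.0311]
tool_rot: [0.0, 0.987, -0.158, 0.0]
ft_force: [-5.8, 0.7, 5.1]
gripper_width: 0.0137
finger_force: 33.7
```

```bash
python3 -c "
from h import *
rep()"
```

```text
t 13.95 stage-frame mm [-16.71  -0.35  31.05] front x 55.29 yaw -18.17 tilt [ 4.e-04 -2.e-04 -1.e+00] F along/left/up -5.7 -1.14 5.07 M 0.043 0.815 -0.023 grip 0.013687252187468975 33.73829126358032
```

>>> arm_command --pt "0 0 -0.012 0 0 0 1" --pt "0 0 0 0 0 0 1" --pt "0.02 0 0 0 0 0 1" --pt "0 0 0 0 0 0 1"

```text
time: 14.28
position: [0.519, -0.0771, 0.0311]
tool_rot: [0.0, 0.987, -0.158, -0.0]
ft_force: [-0.9, 1.1, -2.4]
gripper_width: 0.0138
finger_force: 32.8
```

```bash
python3 -c "
from h import *
rep()"
```

```text
t 14.28 stage-frame mm [-16.1   -0.37  31.06] front x 55.9 yaw -18.17 tilt [-1.e-04 -0.e+00 -1.e+00] F along/left/up -1.22 0.77 -2.41 M -0.011 0.435 -0.012 grip 0.013849043364824046 32.81005024909973
```

>>> arm_command --pt "0.025 0 0.002 0 0 0 1" --pt "0.025 0 0 0 0 0 1" --pt "0 0 0 0 0 0 1"

```text
time: 14.53
position: [0.5211, -0.0778, 0.0311]
tool_rot: [0.0, 0.987, -0.158, 0.0]
ft_force: [-0.5, -0.1, -2.4]
gripper_width: 0.0135
finger_force: 32.7
```

>>> arm_command --pt "0.025 0 0 0 0 0 1" --pt "0 0 0 0 0 0 1"

```text
time: 14.7
position: [0.522, -0.0781, 0.0311]
tool_rot: [0.0, 0.987, -0.158, 0.0]
ft_force: [-1.1, -0.3, -2.9]
gripper_width: 0.0134
finger_force: 32.6
```

>>> arm_command --pt "0.025 0 0 0 0 0 1" --pt "0 0 0 0 0 0 1"

```text
time: 14.87
position: [0.5229, -0.0784, 0.0311]
tool_rot: [0.0, 0.987, -0.158, 0.0]
ft_force: [-1.5, -0.1, -3.7]
gripper_width: 0.0139
finger_force: 32.5
```

```bash
python3 -c "
from h import *
rep()"
```

```text
t 14.87 stage-frame mm [-11.94  -0.4   31.1 ] front x 60.06 yaw -18.18 tilt [ 2.e-04 -1.e-04 -1.e+00] F along/left/up -1.39 -0.54 -3.73 M 0.049 0.325 -0.01 grip 0.013944020491425846 32.45669960975647
```

>>> arm_command --pt "0.02 0 0.004 0 0 0 1" --pt "0.02 0 0 0 0 0 1" --pt "0 0 0 0 0 0 1"

```text
time: 15.12
position: [0.525, -0.0791, 0.0311]
tool_rot: [0.0, 0.987, -0.158, 0.001]
ft_force: [0.7, -0.1, -4.5]
gripper_width: 0.0134
finger_force: 32.4
```

>>> arm_command --pt "0.02 0 0 0 0 0 1" --pt "0.02 0 0 0 0 0 1" --pt "0 0 0 0 0 0 1"

```text
time: 15.37
position: [0.5268, -0.0797, 0.0313]
tool_rot: [0.0, 0.987, -0.158, 0.001]
ft_force: [2.4, -0.9, -2.1]
gripper_width: 0.0132
finger_force: 32.5
```

```bash
python3 -c "
from h import *
rep()"
```

```text
t 15.37 stage-frame mm [-7.86 -0.4  31.35] front x 64.14 yaw -18.17 tilt [ 2.1e-03 -7.0e-04 -1.0e+00] F along/left/up 2.56 -0.11 -2.14 M 0.037 -0.275 0.054 grip 0.01319103978795827 32.524434328079224
```

The clips are now pulling the filter in, so they are dropping into the notches. I go on in 0.6 mm steps, watching for the stop.

>>> arm_command --pt "0.015 0 0.004 0 0 0 1" --pt "0 0 0 0 0 0 1"

```text
time: 15.53
position: [0.5269, -0.0797, 0.0311]
tool_rot: [0.0, 0.987, -0.158, 0.001]
ft_force: [1.3, -0.4, -2.2]
gripper_width: 0.0136
finger_force: 32.8
```

>>> arm_command --pt "0.015 0 0 0 0 0 1" --pt "0 0 0 0 0 0 1"

```text
time: 15.7
position: [0.527, -0.0797, 0.0311]
tool_rot: [0.0, 0.987, -0.158, 0.0]
ft_force: [0.5, -0.9, -0.4]
gripper_width: 0.013
finger_force: 32.9
```

```bash
python3 -c "
from h import *
rep()"
```

```text
t 15.7 stage-frame mm [-7.7  -0.37 31.06] front x 64.3 yaw -18.17 tilt [ 0.e+00 -1.e-04 -1.e+00] F along/left/up 0.76 -0.67 -0.43 M -0.062 0.025 0.014 grip 0.012989609264926393 32.91449010372162
```

>>> arm_command --pt "0.015 0 0 0 0 0 1" --pt "0 0 0 0 0 0 1"

```text
time: 15.87
position: [0.527, -0.0798, 0.0311]
tool_rot: [-0.0, 0.987, -0.158, -0.001]
ft_force: [-3.3, 0.8, 2.7]
gripper_width: 0.0131
finger_force: 33.4
```

>>> arm_command --pt "0.01 0 0 0 0 0 1" --pt "0 0 0 0 0 0 1"

```text
time: 16.03
position: [0.5274, -0.0798, 0.0311]
tool_rot: [-0.0, 0.987, -0.158, -0.001]
ft_force: [-4.0, 0.0, 4.6]
gripper_width: 0.0138
finger_force: 33.7
```

```bash
python3 -c "
from h import *
rep()"
```

```text
t 16.03 stage-frame mm [-7.29 -0.32 31.05] front x 64.71 yaw -18.17 tilt [-1.e-03  2.e-04 -1.e+00] F along/left/up -3.85 -1.23 4.62 M -0.102 0.743 0.037 grip 0.013758863152319854 33.69267404079437
```

>>> arm_command --pt "0 0 -0.01 0 0 0 1" --pt "0 0 0 0 0 0 1"

```text
time: 16.2
position: [0.5277, -0.08, 0.031]
tool_rot: [-0.0, 0.987, -0.158, -0.0]
ft_force: [-2.1, 0.3, 0.2]
gripper_width: 0.0137
finger_force: 33.1
```

>>> arm_command --pt "0.01 0 0 0 0 0 1" --pt "0 0 0 0 0 0 1"

```text
time: 16.37
position: [0.5282, -0.0802, 0.0311]
tool_rot: [-0.0, 0.987, -0.158, -0.0]
ft_force: [-2.9, 1.7, -1.3]
gripper_width: 0.0134
finger_force: 32.9
```

```bash
python3 -c "
from h import *
rep()"
```

```text
t 16.37 stage-frame mm [-6.36 -0.36 31.07] front x 65.64 yaw -18.18 tilt [-2.e-04  0.e+00 -1.e+00] F along/left/up -3.29 0.71 -1.32 M 0.017 0.392 0.076 grip 0.013441904245885575 32.871129512786865
```

>>> arm_command --pt "0.015 0 0 0 0 0 1" --pt "0 0 0 0 0 0 1"

```text
time: 16.53
position: [0.5289, -0.0804, 0.0311]
tool_rot: [0.0, 0.987, -0.158, -0.0]
ft_force: [-1.1, 1.4, -2.9]
gripper_width: 0.0134
finger_force: 32.6
```

>>> arm_command --pt "0.01 0 0 0 0 0 1" --pt "0 0 0 0 0 0 1"

```text
time: 16.7
position: [0.5291, -0.0805, 0.0311]
tool_rot: [0.0, 0.987, -0.158, -0.0]
ft_force: [-1.7, -0.1, -2.5]
gripper_width: 0.0135
finger_force: 32.6
```

```bash
python3 -c "
from h import *
rep()"
```

```text
t 16.7 stage-frame mm [-5.5  -0.4  31.08] front x 66.5 yaw -18.17 tilt [-5.e-04  0.e+00 -1.e+00] F along/left/up -1.64 -0.62 -2.53 M -0.056 0.453 0.048 grip 0.013507196959419666 32.636282444000244
```

>>> arm_command --pt "0.01 0 0 0 0 0 1" --pt "0 0 0 0 0 0 1"

```text
time: 16.87
position: [0.5291, -0.0805, 0.0311]
tool_rot: [-0.0, 0.987, -0.158, -0.001]
ft_force: [-3.6, 0.8, -2.2]
gripper_width: 0.0135
finger_force: 32.8
```

>>> arm_command --pt "0.01 0 0 0 0 0 1" --pt "0 0 0 0 0 0 1"

```text
time: 17.03
position: [0.5291, -0.0805, 0.0311]
tool_rot: [-0.0, 0.987, -0.158, -0.001]
ft_force: [-5.2, 1.3, -0.7]
gripper_width: 0.0133
finger_force: 33.0
```

```bash
python3 -c "
from h import *
rep()"
```

```text
t 17.03 stage-frame mm [-5.44 -0.42 31.12] front x 66.56 yaw -18.16 tilt [-2.e-03  4.e-04 -1.e+00] F along/left/up -5.35 -0.39 -0.7 M -0.085 0.873 0.089 grip 0.01331181754636068 32.96186149120331
```

>>> arm_command --pt "0.01 0 -0.004 0 0 0 1" --pt "0 0 0 0 0 0 1"

```text
time: 17.2
position: [0.5291, -0.0805, 0.0312]
tool_rot: [-0.0, 0.987, -0.158, -0.001]
ft_force: [-5.3, 1.9, -0.9]
gripper_width: 0.0137
finger_force: 33.0
```

```bash
python3 -c "
from h import *
rep()
S=ctrl.get_image('scene');T=ctrl.get_image('top')
g=lambda I,y0,y1,x0,x1:cv2.resize(I[y0:y1,x0:x1],(400,400),interpolation=cv2.INTER_CUBIC)
cv2.imwrite('pics/g5.png',np.hstack([g(S,155,215,300,360),g(T,145,205,340,400)])[:,:,::-1])"
```

```text
t 17.2 stage-frame mm [-5.45 -0.41 31.18] front x 66.55 yaw -18.16 tilt [-2.9e-03  7.0e-04 -1.0e+00] F along/left/up -5.61 0.17 -0.91 M -0.133 1.038 0.062 grip 0.01366939422230593 32.98633396625519
```

View pics/g5.png

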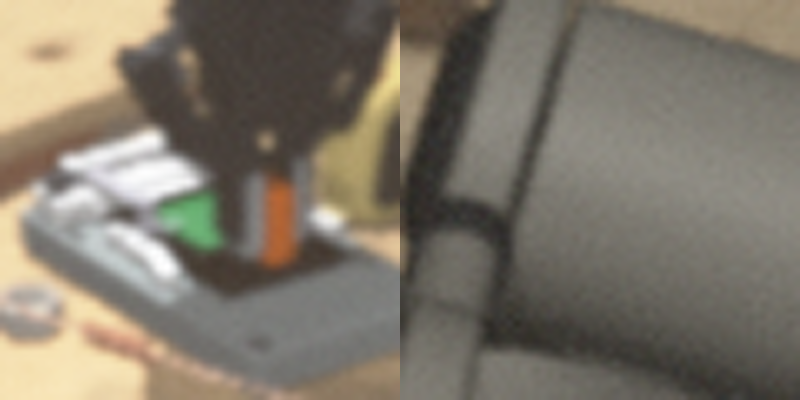

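The scene shows the pane deep between the rails under the clips, and the position stays at 66.55 mm while the force grows: it is butted on the stop. I press slightly once more, then ease off and open.

>>> arm_command --pt "0.012 0 0 0 0 0 1" --pt "0 0 0 0 0 0 1" --pt "0 0 0 0 0 0 1"

```text
time: 17.55
position: [0.5291, -0.0805, 0.0312]
tool_rot: [-0.0, 0.987, -0.158, -0.002]
ft_force: [-8.4, 1.6, 1.3]
gripper_width: 0.0135
finger_force: 33.3
```

>>> arm_command --pt "-0.02 0 0 0 0 0 1" --pt "-0.015 0 0 0 0 0 1" --pt "0 0 0 0 0 0 1"

```text
time: 17.8
position: [0.5291, -0.0805, 0.0312]
tool_rot: [0.0, 0.987, -0.158, -0.0]
ft_force: [-4.3, -0.1, -3.3]
gripper_width: 0.0135
finger_force: 32.5
```

```bash
python3 -c "
from h import *
rep()"
```

```text
t 17.8 stage-frame mm [-5.41 -0.41 31.23] front x 66.59 yaw -18.17 tilt [-7.e-04  1.e-04 -1.e+00] F along/left/up -4.0 -1.45 -3.33 M -0.062 0.712 0.026 grip 0.013537041081034425 32.5256484746933
```

Home at 8.5 N and still at the same place. Now let go with a small opening and rise straight up.

>>> arm_command --pt "0 0 0.006 0 0 0 1" --pt "0 0 0 0 0 0 0.6" --pt "0 0 0 0 0 0 0.4" --pt "0 0 0 0 0 0 0.2" --pt "0 0 0 0 0 0 0.2"

```text
time: 18.22
position: [0.5305, -0.0809, 0.0317]
tool_rot: [0.0, 0.987, -0.158, 0.001]
ft_force: [-0.6, 0.5, -0.0]
gripper_width: 0.0341
finger_force: 0.0
```

```bash
python3 -c "
from h import *
rep()"
```

```text
t 18.22 stage-frame mm [-4.04 -0.33 31.72] front x 67.96 yaw -18.18 tilt [ 2.2e-03 -7.0e-04 -1.0e+00] F along/left/up -0.73 0.28 -0.01 M -0.018 0.008 -0.004 grip 0.03411447698493357 0.0
```

>>> arm_command --pt "0 0 -0.2 0 0 0 0.2" --pt "0 0 -0.6 0 0 0 0.2" --pt "0 0 -0.8 0 0 0 0.2" --pt "0 0 -0.9 0 0 0 0.2" --pt "0 0 -0.9 0 0 0 0.2"

```text
time: 18.63
position: [0.5293, -0.0805, 0.1692]
tool_rot: [0.0, 0.987, -0.158, 0.0]
ft_force: [0.7, 0.1, 0.5]
gripper_width: 0.0345
finger_force: 0.0
```

>>> arm_command --pt "-0.9 0 -0.3 0 0 0 0.2" --pt "0 0.9 0 0 0 0 0.2" --pt "0 0.95 0 0 0 0 0.2" --pt "0 0.95 0 0 0 0 0.2" --pt "0 0.95 0 0 0 0 0.2"

```text
time: 19.05
position: [0.4481, -0.2131, 0.1805]
tool_rot: [0.001, 0.988, -0.157, 0.001]
ft_force: [1.6, -0.0, -0.4]
gripper_width: 0.0341
finger_force: 0.0
```

>>> arm_command --pt "0 0.95 0 0 0 0 0.2" --pt "0 0.95 0 0 0 0 0.2" --pt "0 0.95 0 0 0 0 0.2" --pt "0 0.5 0 0 0 0 0.2" --pt "0 0 0 0 0 0 0.2"

```text
time: 19.47
position: [0.4054, -0.3433, 0.1799]
tool_rot: [0.001, 0.987, -0.16, 0.001]
ft_force: [0.6, 0.3, -0.5]
gripper_width: 0.034
finger_force: 0.0
```

```bash
python3 -c "
from h import *
rep()
S=ctrl.get_image('scene');T=ctrl.get_image('top')
cv2.imwrite('pics/tp6.png',T[:,:,::-1])
g=lambda I,y0,y1,x0,x1:cv2.resize(I[y0:y1,x0:x1],(400,400),interpolation=cv2.INTER_CUBIC)
cv2.imwrite('pics/g6.png',np.hstack([g(S,155,215,300,360),g(T,145,245,325,425)])[:,:,::-1])"
```

```text
t 19.47 stage-frame mm [ -40.84 -288.73  179.93] front x 31.159999999999997 yaw -18.43 tilt [ 9.0e-04 -2.7e-03 -1.0e+00] F along/left/up 0.51 0.44 -0.5 M -0.02 0.031 0.003 grip 0.03404175313173941 0.0
```

View pics/g6.png

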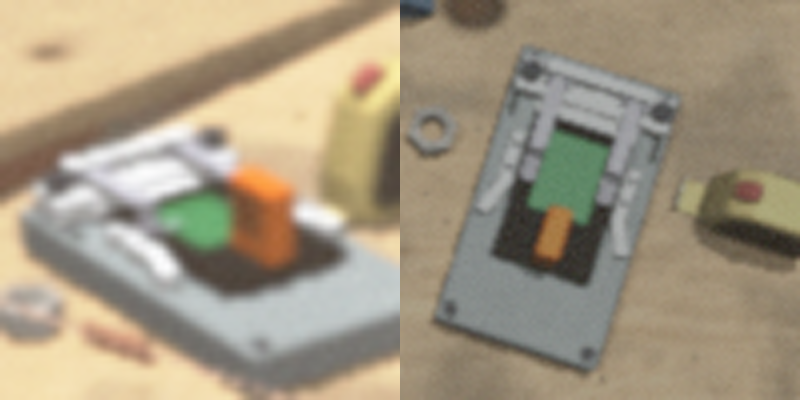

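The final view shows the pane seated straight between the rails with its front edge against the bridge (top crop (588,125)). Nut and tape measure are where they were, and the arm is clear. The force record agrees: the clips rode up at 31–43 mm, pulled in at 62–64 mm, and the stop was hard at 66.5 mm.

```bash
python3 -c "
from workcell import ctrl
print(ctrl.finish_job())"
```

```text
the job is handed in; nothing more can be done
None
```

The filter is seated against the end stop (felt at 66.5 mm) after a final press of about 8.5 N, released, and handed in at 19.5 s; both clips are judged snapped from the force record, and the nut and tape measure look undisturbed (I did not re-check the roll of tape).

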